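# Lay the second course of a brick-laid beech plinth

### The job

The small plinth on the plywood base is being laid up like brickwork in running bond: two blocks form the first course and a half block is already glued on top at one end. Dry-lay the second course: put the loose long block on top, centred over the joint between the two blocks below, and close the other end with the loose half block, flush with the end of the wall. Both should lie flat and in line with the blocks underneath; then let go of them.

Things in the scene. Friction and masses are not known exactly. Their poses are not given: they have to be found in the camera images.
- full_mid (a point): Centre (half-way up) of the loose long block: a plain squared beech block, 30 mm (x) by 115 mm (y, its long axis) by 30 mm high (z), about 70 g, the same size as the blocks of the first course. It lies flat on the table. The pine offcut, whetstone and large beech block nearby are other sizes and are not used.
- half_mid (a point): Centre (half-way up) of the loose half block: plain wood, 30 mm (x) by 50 mm (y, its long axis) by 30 mm (z) high, about 40 g, the same size as the half block already glued on the wall. It lies flat on the table.
- wall_mid (a point): Middle of the fixed wall, on top of its first course (42 mm above the table), over its joint, with x across, y along the wall, z up. The course is two 30x115x30 mm blocks with a 14 mm joint, 244 mm long, on a 12 mm base; a half block is glued on top at the +y end, centre y = +97 mm. The long block's centre belongs at x, y = 0, the loose half's at y = -97 mm, each 15 mm above this point, long axis along y.
Not all that is in view belongs to the job. Of the things that look like the part that bears half_mid, the smaller one is meant.

How it is judged:
By the outcome, as a careful person would: the job done as asked, in the order asked, and still so for the second after the job is handed in, with the robot touching nothing.
It also fails if it takes over 51 s, if anything falls off the work surface, if the arm or the gripper's body presses on something with over 40 N, if the wrist force passes 120 N, or if a joint passes its speed limit or range.

### The arm

A 7-joint arm with a two-finger parallel gripper is mounted at the origin on a cart in front of the work surface, level with it; the furniture and walls round the work are solid. World frame = base frame: x ahead of the robot, y to its left, z up, the work surface at z = 0. Lengths are in m, angles in rad, forces in N, time in s.
With the tool pointing down it reaches from about 0.375 to 0.925 m from the base axis. Payload 3.1 kg.
Tool frame: the origin (TCP) lies on the front face of the gripper's body, between the roots of the fingers; the fingertips stand 73 mm ahead of it and the grasp point (between the pads) lies 54 mm ahead of it; z points along the fingers, y is the line along which they close (so a half turn about z gives the same grasp; the last joint's range is limited). The gripper opens to 85 mm and grips with 20 to 120 N. Pads are 22 mm wide; open, the fingers measure 114 mm over their backs; the gripper's body (76 mm by 85 mm) begins 54 mm behind the grasp point. The pads swing forward as they close: fully open they stand 13 mm farther back than shut.
Start: joints at [-1.335, 0.383, 0.044, 1.598, -0.018, 1.161, -0.05], TCP at [0.213, 0.614, 0.304] pointing down, gripper open.
Joint ranges: [-2.61, 2.61], [-0.41, 2.15], [-1.48, 1.57], [0, 2.5], [-1.57, 4.71], [0.05, 1.97], [-2.85, 2.85]. Speed limits (rad/s): [2.79, 2.79, 3.14, 3.14, 3.14, 3.14, 3.14].

### API

Orientations are given as a unit quaternion [w, x, y, z].
In Python, from rig import status, read_camera, calibration, env gives the robot as it stands. The module is installed in compiled form; this text tells all that it offers.
- The arm moves only by the shell command python3 -m creep 'ROWS'. ROWS is JSON, one flat list of numbers, 7 for each row, row after row: the shift along the tool's x, y, z in units of 300 mm (1.0 is 300 mm), then the turn, a rotation vector about the tool's x, y, z in units of 180 degrees (1.0 is 180 degrees), then the opening, from 0 (shut) to 1 (fully open). In form: [dx, dy, dz, rx, ry, rz, claw, dx, dy, dz, rx, ry, rz, claw, ...]. A call has 1 to 20 rows; each row is the pose to reach, as a shift and turn from the pose commanded when the call began, along the tool's axes at that moment, turning the shorter way round; what a row does not reach only later rows make up. A row lasts 1/12 s, in which the tool goes at most 41.7 mm and 7.16 degrees, less where a joint would pass 70% of its speed; a pose out of reach is approached as far as the arm can. A call with a number of a shift or a turn outside -1 to 1 is refused whole. A call with a gripper value outside its range is refused whole. The fingers move at their own pace and stop on an object; the grip force is fixed at half the most. Time passes only in rows, so rows that repeat a pose let the fingers close. It gives the time, the measured TCP pose, the force, the opening and the grip force at its end, in the units of the state.
- status.get_obs(): the state, without advancing time (a new reading comes with each control period).
- read_camera(name): name is "scene" or "top"; returns (picture, depth): 480x640x3 uint8, blue, green, red; 480x640 float32, m along the optical axis (not along the pixel's ray), 0 where there is no reading.
- calibration(name): a dict with "intrinsics" (3x3 intrinsics, pixels), "rvec" (rotation vector, rad) and "tvec" (3), from world to camera coordinates, as OpenCV has them. Camera axes: x right, y down, z forward; pixel columns grow to the right and rows downward; lengths in m; the calibration is good to about 2 mm. A picture is of the moment at which its call begins. calibration takes no time and is no camera call.
- env.close_job(): hands the job in; it is judged then, once.
The state is a dict: "clock": time; "joint_pos": joint angles; "qvel": joint speeds; "tau": joint torques, N m; "tcp_pos": TCP position; "tool_rot": TCP orientation; "ft_force": force on the tool from outside, world axes, zero at the start; "ft_torque": the same for the moment, N m; "width": finger opening in m; "grasp_force": force on a finger pad.
Only numpy, scipy, OpenCV 4.12 (cv2) and the standard library are available. Lean on these libraries where they do the work, as an engineer would, in place of code of your own. Each camera call takes 0.05 s, during which the arm holds its last target. There are 200 camera calls.

## Working session

There is one attempt and no reset: what is moved stays moved. The work goes in short steps, Python scripts to look and compute and a shell command to move; the robot and the scene stay as the last step left them, time stands still between calls to the robot, and variables do not carry over. Pictures are saved under pics/ and viewed, at most 10 in all, crops included, and the job is handed in when it is done.

```bash
mkdir -p pics
python3 - <<'E'
from rig import status, read_camera, calibration
import cv2, numpy as np
for n in("scene","top"):
    p,d=read_camera(n); cv2.imwrite(f"pics/{n}0.png",p); np.save(f"pics/{n}0.npy",d)
    c=calibration(n); R=cv2.Rodrigues(np.array(c["rvec"],float))[0]; print(n,-R.T@np.array(c["tvec"]).ravel(),c["intrinsics"])
print(status.get_obs())
E
```

```text
scene [-0.14650536 -0.34425628  0.39363253] [[565.2561631    0.         322.36748007]
 [  0.         565.2561631  245.73494087]
 [  0.           0.           1.        ]]
top [0.42210068 0.00750625 0.88213005] [[469.25685527   0.         318.63983532]
 [  0.         469.25685527 246.75455235]
 [  0.           0.           1.        ]]
{'clock': 0.1, 'joint_pos': array([-1.33478236,  0.38377678,  0.04381521,  1.59945907, -0.01790341,
        1.16123495, -0.04989461]), 'qvel': array([-0.00018797, -0.0028982 ,  0.00115765, -0.00156768, -0.00076324,
        0.00037608, -0.0015361 ]), 'tau': array([ 3.04762048e-03, -4.34729111e+01,  1.02940354e+00, -2.50453931e+01,
        1.08733872e-02,  5.50011799e-03,  8.42975567e-06]), 'tcp_pos': array([0.21272068, 0.61345632, 0.30257752]), 'tool_rot': array([-1.46941719e-04,  1.66082166e-01,  9.86111134e-01, -1.23433114e-03]), 'ft_force': array([ 0.4107726 , -0.28668733, -0.23735829]), 'ft_torque': array([-0.00020323, -0.0035391 ,  0.03402635]), 'grasp_force': 0.0, 'width': 0.08531889634283892}
```

View pics/top0.png

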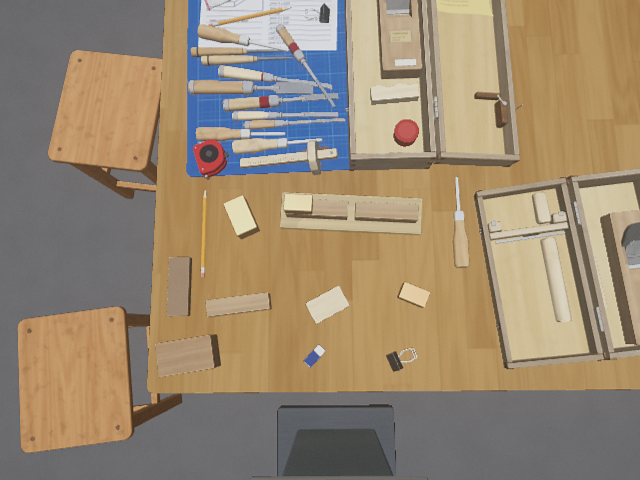

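View pics/scene0.png

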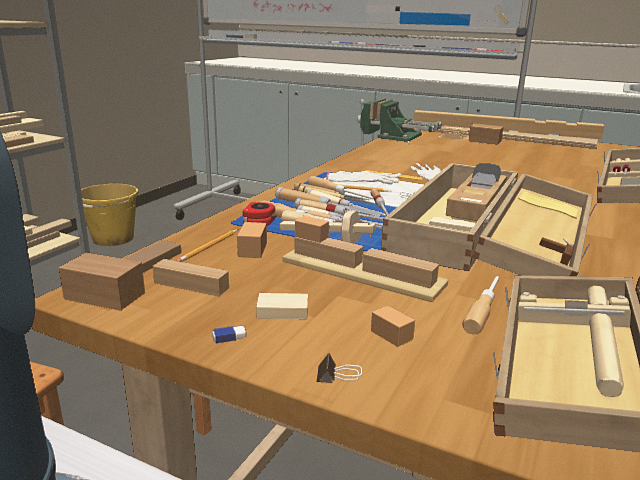

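Top view (left = +y): long-block candidates are the beech block at (238,304), whetstone (178,287), large beech (187,355) and pine offcut (327,304); only (238,304) looks like 115x30 mm. Half-block candidates are (240,216), larger, and (414,294), smaller; the smaller is meant. I'll measure them all from depth and check in a crop.

```bash
cat > h.py <<'E'
import cv2, numpy as np
from rig import status, read_camera, calibration
def cloud(n,d):
    c=calibration(n);K=np.array(c["intrinsics"]);R=cv2.Rodrigues(np.array(c["rvec"],float))[0];t=np.array(c["tvec"],float).ravel()
    v,u=np.mgrid[:480,:640]
    P=np.stack([(u-K[0,2])/K[0,0]*d,(v-K[1,2])/K[1,1]*d,d],-1)
    return (P-t)@R
def rects(W,box,z0,z1,amin=60):
    u0,v0,u1,v1=box
    m=np.zeros(W.shape[:2],np.uint8); m[v0:v1,u0:u1]=((W[...,2]>z0)&(W[...,2]<z1))[v0:v1,u0:u1]
    n,l,s,c=cv2.connectedComponentsWithStats(m,connectivity=4)
    for i in range(1,n):
        if s[i,4]<amin: continue
        p=W[l==i]
        (cx,cy),(a,b),th=cv2.minAreaRect((p[:,:2]*1000).astype(np.float32))
        if a<b: a,b,th=b,a,th+90
        th=(th+90)%180-90
        print("px",c[i].round(1),"ctr",round(cx,1),round(cy,1),"mean",(p[:,:2].mean(0)*1000).round(1),"size",round(a,1),round(b,1),"long-axis deg from x",round(th,1),"z",(np.median(p[:,2])*1000).round(1))
E
python3 - <<'E'
from h import *
d=np.load("pics/top0.npy");W=cloud("top",d)
print("table z",np.median(W[250:280,300:400,2]))
rects(W,(150,180,450,385),.02,.036); print("wall");rects(W,(270,185,430,240),.036,.05);rects(W,(270,185,430,240),.06,.085);print("base");rects(W,(270,185,430,240),.006,.09)
p=cv2.imread("pics/top0.png")
cv2.imwrite("pics/c1.png",cv2.resize(p[180:385,150:450],None,fx=2.6,fy=2.6,interpolation=cv2.INTER_CUBIC))
E
```

```text
table z -0.00027968475927922184
px [317.2 216.4] ctr 622.1 31.9 mean [622.   29.8] size 112.5 1.6 long-axis deg from x 86.0 z 27.6
px [385.7 219.5] ctr 613.5 -97.1 mean [613.6 -97.4] size 113.3 1.6 long-axis deg from x 86.2 z 28.2
px [413.7 294. ] ctr 475.2 -143.4 mean [ 475.  -142.7] size 50.0 30.2 long-axis deg from x 66.5 z 29.6
px [237.3 304. ] ctr 461.6 176.8 mean [461.3 176.5] size 115.0 30.2 long-axis deg from x -83.5 z 29.2
px [215.  350.2] ctr 380.2 215.5 mean [379.8 215.6] size 57.2 2.2 long-axis deg from x 8.8 z 27.9
wall
px [327.3 208.2] ctr 636.8 30.7 mean [633.8  10.6] size 114.2 31.2 long-axis deg from x 86.2 z 41.6
px [386.  210.4] ctr 628.4 -97.0 mean [627.8 -96.9] size 113.7 31.2 long-axis deg from x 86.8 z 41.7
px [297.6 202.6] ctr 638.8 63.3 mean [637.6  63.2] size 50.0 30.7 long-axis deg from x 86.6 z 71.5
base
px [351.  212.8] ctr 632.7 -33.4 mean [627.4 -33.7] size 268.1 71.1 long-axis deg from x 86.3 z 15.1
```

View pics/c1.png

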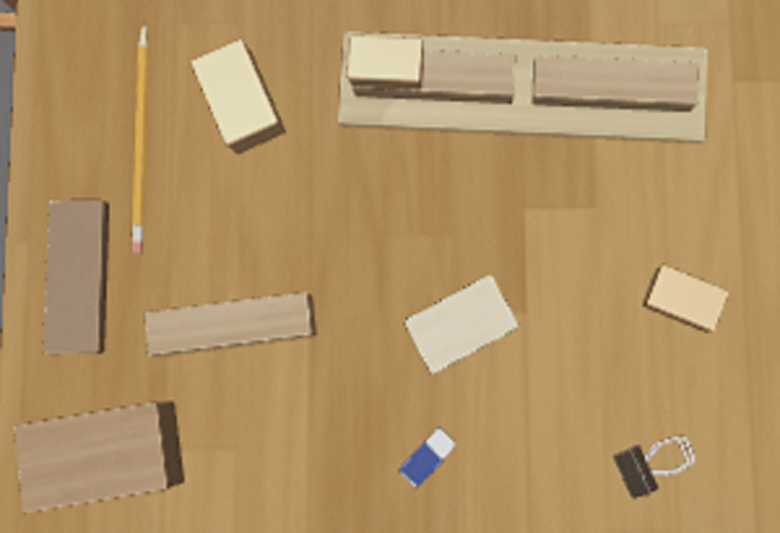

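The crop confirms it: long block at crop (230,324), 115x30x30 mm, and the smaller half at crop (687,298), 50x30x30 mm. The wall joint is at (632.6,-33.2) mm with its axis at 86.3°. Next I'll work out the first move.

```bash
cat > go.py <<'E'
import sys,numpy as np
from scipy.spatial.transform import Rotation as Ro
from rig import status
x,y,z,az=map(float,sys.argv[1:5])   # mm, azimuth of tool y (deg), pointing down
o=status.get_obs();q=np.array(o["tool_rot"]);R=Ro.from_quat(q[[1,2,3,0]])
a=np.radians(az);yy=np.array([np.cos(a),np.sin(a),0]);zz=np.array([0,0,-1.]);T=Ro.from_matrix(np.stack([np.cross(yy,zz),yy,zz],1))
s=R.inv().apply(np.array([x,y,z])/1000-o["tcp_pos"])/.3
r=(R.inv()*T).as_rotvec()/np.pi
print("shift",s.round(4),"turn",r.round(4),"| tcp",(o["tcp_pos"]*1000).round(1),"t",round(o["clock"],2),"j",o["joint_pos"].round(2),"w",round(o["width"],4))
E
python3 go.py 350 380 250 38; python3 go.py 461.6 176.8 200 6.5
```

```text
shift [-0.6872 -0.5849  0.1768] turn [-0.0008  0.0003  0.1827] | tcp [212.7 613.5 302.6] t 0.1 j [-1.33  0.38  0.04  1.6  -0.02  1.16 -0.05] w 0.0853
shift [-1.2605 -1.1026  0.3448] turn [-0.0007  0.0005  0.3577] | tcp [212.7 613.5 302.6] t 0.1 j [-1.33  0.38  0.04  1.6  -0.02  1.16 -0.05] w 0.0853
```

```bash
python3 -m creep '[-0.95,-0.82,0.25,0,0,0.27,1,-0.95,-0.82,0.25,0,0,0.27,1,-0.95,-0.82,0.25,0,0,0.27,1,-0.95,-0.82,0.25,0,0,0.27,1,-0.95,-0.82,0.25,0,0,0.27,1,-0.95,-0.82,0.25,0,0,0.27,1,-0.95,-0.82,0.25,0,0,0.27,1,-0.95,-0.82,0.25,0,0,0.27,1,-0.95,-0.82,0.25,0,0,0.27,1,-0.95,-0.82,0.25,0,0,0.27,1,-0.95,-0.82,0.25,0,0,0.27,1]'; python3 go.py 461.6 176.8 150 6.5
```

```text
clock: 1.02
tcp_pos: [0.4031, 0.2834, 0.2278]
tool_rot: [0.0, 0.561, 0.828, -0.002]
ft_force: [0.0, -0.5, -0.4]
width: 0.0851
grasp_force: 0.0
shift [-0.4018  0.0498  0.2601] turn [-0.0007  0.0008  0.0849] | tcp [403.1 283.4 227.8] t 1.02 j [-1.02  0.18  0.35  2.05 -0.07  0.92 -0.25] w 0.0851
```

```bash
python3 -m creep '[-0.4,0.05,0.26,0,0,0.085,1,-0.4,0.05,0.26,0,0,0.085,1,-0.4,0.05,0.26,0,0,0.085,1,-0.4,0.05,0.26,0,0,0.085,1,-0.4,0.05,0.26,0,0,0.085,1,-0.4,0.05,0.26,0,0,0.085,1,-0.4,0.05,0.26,0,0,0.085,1]'; python3 go.py 461.6 176.8 78 6.5
python3 - <<'E'
from h import *
p,d=read_camera("top");np.save("pics/t1.npy",d);cv2.imwrite("pics/t1.png",cv2.resize(p[200:400,130:400],None,fx=2.8,fy=2.8))
E
python3 go.py 461.6 176.8 78 6.5
```

```text
clock: 1.6
tcp_pos: [0.4607, 0.1857, 0.1512]
tool_rot: [-0.0, 0.661, 0.75, 0.001]
ft_force: [0.3, -0.3, 0.5]
width: 0.0852
grasp_force: 0.0
shift [-0.0303 -0.0007  0.244 ] turn [ 0.0001 -0.0005  0.0037] | tcp [460.7 185.7 151.2] t 1.6 j [-0.84  0.32  0.42  2.1  -0.19  0.76 -0.17] w 0.0852
shift [-0.0313 -0.0012  0.245 ] turn [ 0.0003 -0.0006  0.004 ] | tcp [460.7 186.  151.5] t 1.65 j [-0.84  0.32  0.42  2.1  -0.19  0.76 -0.17] w 0.0854
```

View pics/t1.png

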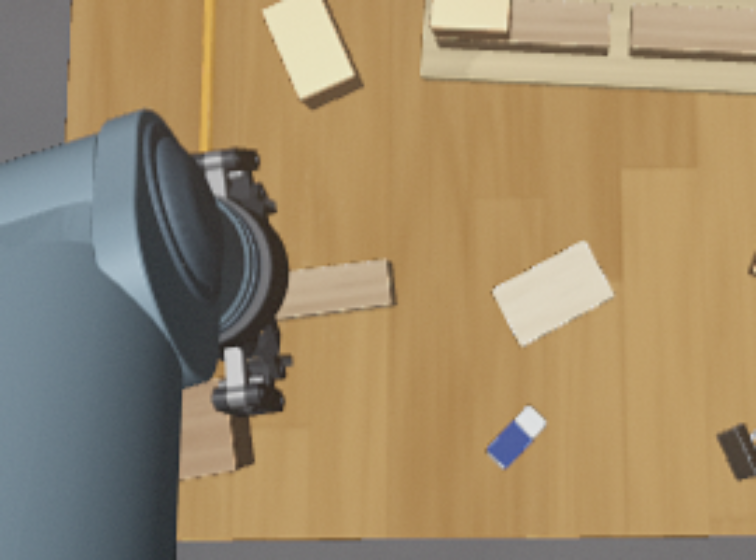

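The gripper straddles the long block (crop (240,280)) with the fingers on its ±x sides and is clear of the large beech block. Next: shift about 9 mm in y, descend and close.

```bash
python3 -m creep '[-0.031,0,0.1,0,0,0.004,1,-0.031,0,0.2,0,0,0.004,1,-0.031,0,0.245,0,0,0.004,1,-0.031,0,0.245,0,0,0.004,1,-0.031,0,0.245,0,0,0.004,1]'; python3 go.py 461.6 176.8 78 6.5
```

```text
clock: 2.07
tcp_pos: [0.4616, 0.1757, 0.0775]
tool_rot: [-0.0, 0.666, 0.746, 0.0]
ft_force: [-0.7, 0.2, 0.3]
width: 0.0853
grasp_force: 0.0
shift [ 0.0038  0.0003 -0.0017] turn [-0.0002 -0.0002 -0.0004] | tcp [461.6 175.7  77.5] t 2.07 j [-0.77  0.46  0.37  2.12 -0.29  0.61 -0.09] w 0.0853
```

```bash
python3 -m creep '[0.004,0,0,0,0,0,0.2,0.004,0,0,0,0,0,0.2,0.004,0,0,0,0,0,0,0.004,0,0,0,0,0,0,0.004,0,0,0,0,0,0,0.004,0,0,0,0,0,0,0.004,0,0,0,0,0,0,0.004,0,0,0,0,0,0,0.004,0,0,0,0,0,0,0.004,0,0,0,0,0,0]'; python3 go.py 632.6 -33.2 170 -3.7
```

```text
clock: 2.9
tcp_pos: [0.4629, 0.1754, 0.0784]
tool_rot: [0.0, 0.668, 0.745, 0.001]
ft_force: [-0.4, 0.3, 7.1]
width: 0.0286
grasp_force: 61.6
shift [-0.7524  0.4871 -0.3054] turn [ 0.0005 -0.0004  0.0553] | tcp [462.9 175.4  78.4] t 2.9 j [-0.77  0.46  0.37  2.12 -0.29  0.61 -0.09] w 0.0286
```

```bash
python3 -m creep '[0,0,-0.1,0,0,0,0,0,0,-0.2,0,0,0,0,0,0,-0.3,0,0,0,0,-0.08,0.05,-0.37,0,0,0.005,0,-0.18,0.11,-0.37,0,0,0.01,0,-0.28,0.17,-0.37,0,0,0.02,0,-0.38,0.23,-0.37,0,0,0.03,0,-0.47,0.3,-0.37,0,0,0.04,0,-0.57,0.37,-0.37,0,0,0.05,0,-0.66,0.43,-0.37,0,0,0.055,0,-0.72,0.47,-0.37,0,0,0.055,0,-0.752,0.487,-0.37,0,0,0.055,0,-0.752,0.487,-0.37,0,0,0.055,0,-0.752,0.487,-0.37,0,0,0.055,0,-0.752,0.487,-0.37,0,0,0.055,0]'; python3 go.py 632.6 -33.2 140 -3.7
python3 - <<'E'
from h import *
p,d=read_camera("top");q,e=read_camera("scene");np.save("pics/t2.npy",d);np.save("pics/s2.npy",e)
cv2.imwrite("pics/s2.png",np.hstack([cv2.resize(q[180:330,250:480],(460,300)),cv2.resize(p[120:320,220:440],(330,300))]))
E
python3 go.py 632.6 -33.2 140 -3.7
```

```text
clock: 4.15
tcp_pos: [0.6306, -0.031, 0.1876]
tool_rot: [-0.002, 0.728, 0.685, -0.0]
ft_force: [-0.2, 0.0, -0.8]
width: 0.0287
grasp_force: 60.7
shift [-0.0071  0.0075  0.1586] turn [-0.0008 -0.0006  0.001 ] | tcp [630.6 -31.  187.6] t 4.15 j [-0.43  0.52  0.54  1.76 -0.32  0.96  0.17] w 0.0287
shift [-0.0082  0.0067  0.1597] turn [-0.0005 -0.0005  0.0013] | tcp [630.8 -30.7 187.9] t 4.25 j [-0.43  0.52  0.54  1.76 -0.32  0.96  0.17] w 0.0289
```

View pics/s2.png

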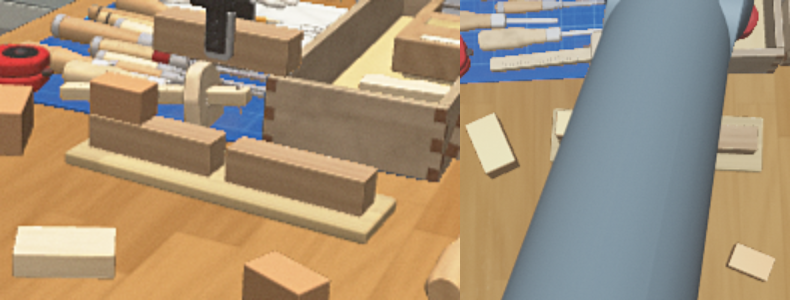

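```bash
cat > m.py <<'E'
from h import *
def wf(W):
    a=np.radians(-3.7);p=W-[.6326,-.0332,0]
    return np.stack([p[...,0]*np.cos(a)+p[...,1]*np.sin(a),-p[...,0]*np.sin(a)+p[...,1]*np.cos(a),p[...,2]],-1)*1000
def face(W,z0,z1,y0,y1,xr=(-30,5),tag=""):
    m=(W[...,2]>z0)&(W[...,2]<z1)&(W[...,1]>y0)&(W[...,1]<y1)&(W[...,0]>xr[0])&(W[...,0]<xr[1])
    q=W[m]; 
    if len(q)<20: print(tag,"few",len(q));return
    s=np.median(q[:,0]);k=np.abs(q[:,0]-s)<4;q=q[k]
    f=np.polyfit(q[:,1],q[:,0],1)
    print(tag,"n",len(q),"face x med",s.round(1),"slope deg",np.degrees(np.arctan(f[0])).round(2),"y",np.percentile(q[:,1],[0,.5,99.5,100]).round(1),"z",np.percentile(q[:,2],[.5,99.5]).round(1))
E
python3 - <<'E'
from m import *
W=wf(cloud("scene",np.load("pics/s2.npy")))
face(W,16,38,-130,-3,tag="R");face(W,16,38,3,130,tag="L");face(W,46,68,60,135,tag="half")
face(W,100,145,-80,80,(-26,-11),tag="held")
for b in((-60,-20),(25,62)): face(W,100,145,*b,(-26,-11),tag="held part")
E
```

```text
R n 907 face x med -16.5 slope deg -0.14 y [-122.1 -121.5   -8.1   -7. ] z [16.1 37.8]
L n 749 face x med -16.3 slope deg 0.01 y [  6.6   7.1 120.7 122.5] z [16.2 37.9]
half n 330 face x med -16.2 slope deg -0.45 y [ 71.7  71.8 121.1 121.8] z [46.2 67.9]
held n 1092 face x med -16.8 slope deg -0.26 y [-53.2 -52.5  61.8  63.1] z [110.7 141.6]
held part n 406 face x med -16.4 slope deg -0.96 y [-53.2 -52.8 -20.3 -20.1] z [110.5 140.9]
held part n 393 face x med -16.7 slope deg -0.31 y [25.1 25.2 61.8 62. ] z [111.2 141.3]
```

The held block is level and in line with the wall, but 4.6 mm too far along +y. I'll correct that and descend.

```bash
python3 go.py 630.8 -35.3 124 -3.7; python3 -m creep '[-0.015,0,0.03,0,0,0.0,0,-0.015,0,0.07,0,0,0,0,-0.015,0,0.12,0,0,0,0,-0.015,0,0.16,0,0,0,0,-0.015,0,0.195,0,0,0,0,-0.015,0,0.21,0,0,0,0,-0.015,0,0.21,0,0,0,0,-0.015,0,0.21,0,0,0,0]'; python3 go.py 630.8 -35.3 120.4 -3.7
python3 - <<'E'
from m import *
q,e=read_camera("scene");W=wf(cloud("scene",e))
face(W,46,75,-75,66,(-26,-11),tag="held")
E
python3 go.py 630.8 -35.3 120.4 -3.7
```

```text
shift [-0.0157  0.0012  0.213 ] turn [-0.0005 -0.0005  0.0013] | tcp [630.8 -30.7 187.9] t 4.25 j [-0.43  0.52  0.54  1.76 -0.32  0.96  0.17] w 0.0289
clock: 4.92
tcp_pos: [0.6314, -0.038, 0.1248]
tool_rot: [-0.0, 0.729, 0.684, -0.0]
ft_force: [0.1, -0.0, -0.6]
width: 0.029
grasp_force: 60.7
shift [ 0.0088 -0.0026  0.0146] turn [-0.0003  0.0001  0.0003] | tcp [631.4 -38.  124.8] t 4.92 j [-0.39  0.61  0.5   1.78 -0.37  0.85  0.22] w 0.029
held n 882 face x med -15.5 slope deg 0.03 y [-60.2 -59.8  54.5  55.3] z [47.5 74.9]
shift [ 0.0089 -0.0044  0.0172] turn [0.0002 0.0001 0.0003] | tcp [631.9 -38.  125.6] t 4.97 j [-0.39  0.6   0.5   1.78 -0.37  0.85  0.22] w 0.0288
```

```bash
python3 -m creep '[0.009,-0.003,0,0,0,0,0,0.009,-0.003,0.005,0,0,0,0,0.009,-0.003,0.009,0,0,0,0,0.009,-0.003,0.012,0,0,0,0,0.009,-0.003,0.014,0,0,0,0,0.009,-0.003,0.014,0,0,0,0]'
python3 - <<'E'
from m import *
q,e=read_camera("scene");W=wf(cloud("scene",e))
face(W,46,75,-75,66,(-26,-11),tag="held")
E
```

```text
clock: 5.47
tcp_pos: [0.6307, -0.0352, 0.1211]
tool_rot: [-0.0, 0.729, 0.684, -0.0]
ft_force: [1.1, 1.2, -0.9]
width: 0.0288
grasp_force: 60.7
held n 952 face x med -16.5 slope deg -0.09 y [-57.8 -56.8  57.6  58.5] z [46.1 74.6]
```

Centred (y −57..57.6, face −16.5). Lower the last bit until contact, then open.

```bash
python3 -m creep '[0,0,0.002,0,0,0,0,0,0,0.004,0,0,0,0,0,0,0.005,0,0,0,0,0,0,0.005,0,0,0,0]'
```

```text
clock: 5.85
tcp_pos: [0.6309, -0.0353, 0.1205]
tool_rot: [-0.0, 0.729, 0.684, 0.0]
ft_force: [-2.4, -0.1, 3.4]
width: 0.029
grasp_force: 61.5
```

```bash
python3 -m creep '[0,0,0,0,0,0,0.45,0,0,0,0,0,0,0.6,0,0,0,0,0,0,0.8,0,0,0,0,0,0,1,0,0,0,0,0,0,1,0,0,0,0,0,0,1,0,0,-0.1,0,0,0,1,0,0,-0.2,0,0,0,1,0,0,-0.27,0,0,0,1,0,0,-0.27,0,0,0,1,0,0,-0.27,0,0,0,1]'
python3 - <<'E'
from m import *
q,e=read_camera("scene");W=wf(cloud("scene",e))
face(W,46,75,-75,66,(-26,-11),tag="long")
E
python3 go.py 475.2 -143.4 150 -23.5
```

```text
clock: 6.77
tcp_pos: [0.632, -0.0353, 0.2025]
tool_rot: [0.001, 0.729, 0.684, 0.002]
ft_force: [0.2, -0.8, -0.3]
width: 0.0852
grasp_force: 0.0
long n 1150 face x med -15.9 slope deg -0.02 y [-58.1 -57.   57.6  59.1] z [46.1 74.2]
shift [-0.3936 -0.4945  0.1688] turn [ 1.000e-04 -1.000e-04  1.104e-01] | tcp [630.7 -35.  200.7] t 6.82 j [-0.44  0.5   0.55  1.75 -0.31  0.98  0.17] w 0.0854
```

```bash
python3 -m creep '[-0.08,-0.1,0,0,0,0.02,1,-0.16,-0.2,0,0,0,0.04,1,-0.24,-0.3,0,0,0,0.07,1,-0.32,-0.4,0.08,0,0,0.1,1,-0.39,-0.49,0.16,0,0,0.11,1,-0.39,-0.49,0.17,0,0,0.11,1,-0.39,-0.49,0.17,0,0,0.11,1,-0.39,-0.49,0.17,0,0,0.11,1,-0.39,-0.49,0.17,0,0,0.11,1]'; python3 go.py 475.2 -143.4 78 -23.5
```

```text
clock: 7.57
tcp_pos: [0.478, -0.1417, 0.1498]
tool_rot: [0.0, 0.835, 0.55, 0.0]
ft_force: [0.4, -0.5, 0.4]
width: 0.0854
grasp_force: 0.0
shift [-0.009  -0.0067  0.2392] turn [ 0.0003 -0.0001  0.001 ] | tcp [ 478.  -141.7  149.8] t 7.57 j [-0.37  0.37  0.66  2.1  -0.32  0.77  0.09] w 0.0854
```

```bash
python3 -m creep '[-0.009,-0.007,0.1,0,0,0,1,-0.009,-0.007,0.2,0,0,0,1,-0.009,-0.007,0.239,0,0,0,1,-0.009,-0.007,0.239,0,0,0,1,-0.009,-0.007,0.239,0,0,0,1,-0.009,-0.007,0.239,0,0,0,1]'; python3 go.py 475.2 -143.4 78 -23.5
```

```text
clock: 8.07
tcp_pos: [0.4753, -0.1443, 0.0792]
tool_rot: [0.001, 0.836, 0.549, 0.001]
ft_force: [0.1, 0.5, 0.6]
width: 0.085
grasp_force: 0.0
shift [ 0.0026 -0.0017  0.0041] turn [ 0.0008 -0.0002  0.0006] | tcp [ 475.3 -144.3   79.2] t 8.07 j [-0.28  0.5   0.57  2.13 -0.45  0.63  0.19] w 0.085
```

```bash
python3 -m creep '[0.002,0,0.002,0,0,0,0.2,0.002,0,0.002,0,0,0,0.2,0.002,0,0.002,0,0,0,0,0.002,0,0.002,0,0,0,0,0.002,0,0.002,0,0,0,0,0.002,0,0.002,0,0,0,0,0.002,0,0.002,0,0,0,0,0.002,0,0.002,0,0,0,0,0.002,0,0.002,0,0,0,0]'; python3 go.py 626.3 -130 190 -3.7
```

```text
clock: 8.82
tcp_pos: [0.4746, -0.1439, 0.0781]
tool_rot: [0.0, 0.836, 0.549, 0.001]
ft_force: [0.0, 0.3, 6.2]
width: 0.0289
grasp_force: 61.1
shift [ 0.2439  0.4458 -0.3724] turn [ 4.000e-04 -1.000e-04 -1.097e-01] | tcp [ 474.6 -143.9   78.1] t 8.82 j [-0.28  0.5   0.57  2.13 -0.45  0.63  0.19] w 0.0289
```

```bash
python3 -m creep '[0,0,-0.1,0,0,0,0,0,0,-0.2,0,0,0,0,0,0,-0.3,0,0,0,0,0.03,0.06,-0.37,0,0,-0.01,0,0.08,0.15,-0.37,0,0,-0.03,0,0.13,0.24,-0.37,0,0,-0.06,0,0.18,0.33,-0.37,0,0,-0.09,0,0.22,0.4,-0.37,0,0,-0.11,0,0.243,0.446,-0.37,0,0,-0.11,0,0.243,0.446,-0.37,0,0,-0.11,0,0.243,0.446,-0.37,0,0,-0.11,0,0.243,0.446,-0.37,0,0,-0.11,0]'
python3 - <<'E'
from m import *
q,e=read_camera("scene");W=wf(cloud("scene",e))
face(W,46,72,-75,66,(-26,-11),tag="long")
face(W,100,145,-140,-50,(-27,-10),tag="held");face(W,16,38,-130,-3,tag="R")
cv2.imwrite("pics/s3.png",cv2.resize(q[150:330,250:490],None,fx=3,fy=3))
E
python3 go.py 626.3 -130 124 -3.7
```

```text
clock: 9.82
tcp_pos: [0.624, -0.1305, 0.1875]
tool_rot: [-0.001, 0.73, 0.684, -0.001]
ft_force: [-0.6, -0.6, -0.4]
width: 0.0289
grasp_force: 60.3
long n 1028 face x med -15.9 slope deg -0.09 y [-57.9 -56.9  57.9  58.7] z [46.2 71.8]
held n 421 face x med -17.4 slope deg 0.22 y [-122.8 -122.5  -73.   -72.7] z [110.7 144. ]
R n 913 face x med -16.5 slope deg -0.08 y [-121.9 -121.4   -7.7   -7. ] z [16.1 37.9]
shift [0.0026 0.0087 0.2122] turn [-0.0008  0.     -0.0002] | tcp [ 623.8 -130.6  187.7] t 9.87 j [-0.3   0.54  0.57  1.74 -0.34  0.97  0.34] w 0.0291
```

View pics/s3.png

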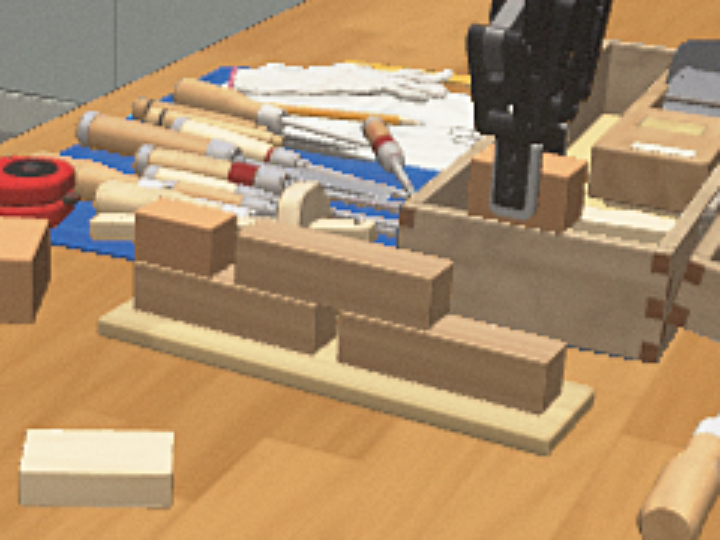

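The long block lies centred over the joint (crop (340,270)). The half (crop (540,190)) hangs level over its place, about 1 mm off in x and y. Next: correct and descend.

```bash
python3 -m creep '[0.003,0.003,0.03,0,0,0,0,0.003,0.003,0.07,0,0,0,0,0.003,0.003,0.12,0,0,0,0,0.003,0.003,0.16,0,0,0,0,0.003,0.003,0.19,0,0,0,0,0.003,0.003,0.207,0,0,0,0,0.003,0.003,0.207,0,0,0,0,0.003,0.003,0.207,0,0,0,0]'
python3 - <<'E'
from m import *
q,e=read_camera("scene");W=wf(cloud("scene",e))
face(W,48,72,-75,66,(-26,-11),tag="long")
face(W,48,75,-140,-62,(-27,-10),tag="held");face(W,16,38,-130,-3,tag="R")
E
python3 go.py 626.3 -130 121 -3.7
```

```text
clock: 10.53
tcp_pos: [0.6265, -0.1292, 0.1257]
tool_rot: [-0.0, 0.729, 0.684, -0.0]
ft_force: [0.4, 1.0, 0.2]
width: 0.0288
grasp_force: 60.3
long n 977 face x med -16.0 slope deg -0.24 y [-74.8 -74.1  57.6  58.4] z [48.1 71.8]
held n 323 face x med -15.1 slope deg -0.12 y [-121.3 -121.1  -71.2  -70.9] z [49.3 74.9]
R n 915 face x med -16.4 slope deg -0.01 y [-122.2 -121.4   -7.8   -6.8] z [16.1 37.8]
shift [-0.0022 -0.0021  0.0183] turn [0.0002 0.0001 0.0003] | tcp [ 627.  -129.4  126.5] t 10.58 j [-0.26  0.62  0.53  1.76 -0.39  0.86  0.38] w 0.0288
```

```bash
python3 -m creep '[-0.002,-0.004,0,0,0,0,0,-0.002,-0.004,0.005,0,0,0,0,-0.002,-0.004,0.009,0,0,0,0,-0.002,-0.004,0.013,0,0,0,0,-0.002,-0.004,0.016,0,0,0,0,-0.002,-0.004,0.018,0,0,0,0,-0.002,-0.004,0.018,0,0,0,0]'
python3 - <<'E'
from m import *
q,e=read_camera("scene");W=wf(cloud("scene",e))
face(W,48,75,-140,-62,(-27,-10),tag="held")
E
```

```text
clock: 11.17
tcp_pos: [0.6253, -0.1296, 0.1207]
tool_rot: [-0.0, 0.729, 0.684, -0.0]
ft_force: [0.1, 0.3, -0.1]
width: 0.0287
grasp_force: 60.3
held n 309 face x med -16.5 slope deg -0.28 y [-122.  -121.6  -71.4  -71.3] z [48.4 74.9]
```

```bash
python3 -m creep '[0,0,0.002,0,0,0,0,0,0,0.004,0,0,0,0,0,0,0.005,0,0,0,0,0,0,0.005,0,0,0,0]'
```

```text
clock: 11.55
tcp_pos: [0.6255, -0.1298, 0.1201]
tool_rot: [-0.0, 0.729, 0.684, 0.0]
ft_force: [-2.0, 0.6, 5.7]
width: 0.0289
grasp_force: 61.0
```

```bash
python3 -m creep '[0,0,0,0,0,0,0.45,0,0,0,0,0,0,0.6,0,0,0,0,0,0,0.8,0,0,0,0,0,0,1,0,0,0,0,0,0,1,0,0,0,0,0,0,1,0,0,-0.1,0,0,0,1,0,0,-0.2,0,0,0,1,0,0,-0.3,0,0,0,1,0,0,-0.4,0,0,0,1,0,0,-0.4,0,0,0,1,0,0,-0.4,0,0,0,1,0,0,-0.4,0,0,0,1]'
python3 - <<'E'
from m import *
q,e=read_camera("scene");W=wf(cloud("scene",e))
face(W,46,68,-63,66,(-26,-11),tag="long")
face(W,46,68,-140,-66,(-27,-10),tag="half");face(W,16,38,-130,-3,tag="R")
cv2.imwrite("pics/s4.png",cv2.resize(q[150:330,250:490],None,fx=3,fy=3))
E
```

```text
clock: 12.63
tcp_pos: [0.625, -0.1294, 0.2389]
tool_rot: [-0.0, 0.729, 0.684, -0.0]
ft_force: [-0.5, 0.2, -0.6]
width: 0.0856
grasp_force: 0.0
long n 866 face x med -16.0 slope deg -0.02 y [-57.4 -57.   57.7  59.3] z [46.  67.9]
half n 444 face x med -15.2 slope deg -0.29 y [-122.2 -121.5  -72.1  -71.6] z [46.2 67.9]
R n 919 face x med -16.4 slope deg -0.1 y [-122.1 -121.5   -7.9   -6.7] z [16.1 38. ]
```

View pics/s4.png

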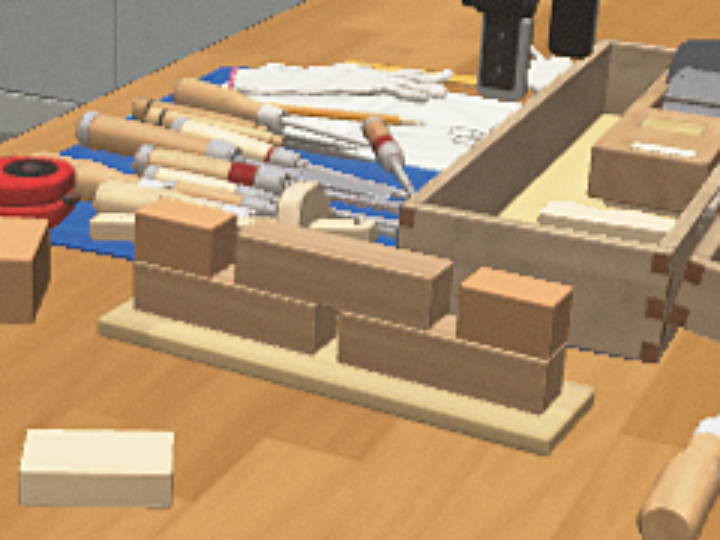

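Both blocks lie flat and in line: the long one at crop (340,270), the half at crop (515,310), flush with the wall end. Both are within about 1 mm and the gripper is clear, so I'm handing in.

```bash
python3 -c "
from rig import env; print(env.close_job())"
```

```text
the job is handed in; nothing more can be done
None
```

The job is handed in: the long block is centred over the joint and the half block is flush with the wall's -y end, both flat, released, and within about 1.2 mm of line by the last camera check, at about 12.7 s on the robot clock.

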